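# Pack the last two canisters into a round carrier

## Task

Pack the two aluminium canisters that stand on the worktop into the round grey carrier with the other five, so that all seven stand upright on its floor, one in the middle and six round it. The ones already inside are spread out: they must be moved closer together to make room. Keep every canister upright, and leave the petri dish, the timer and the jar where they are.

Things in the scene. Friction and masses are not known exactly. Their poses are not given: they have to be found in the camera images.
- carrier_floor (a point): Round open grey carrier fixed to the worktop: inner diameter 123 mm, outer diameter 132 mm, wall 55 mm high over the worktop, floor 5 mm thick, so that the canisters in it stand 20 mm out of it with their bodies. It just holds one canister in the middle and six round it, with about 1.5 mm of play each. The point is the centre of its inner floor, z up.
- packed_0_mid (a point): Aluminium canister: body 40 mm across, 70 mm high (lowest 8 mm taper to 30 mm across), cone to 78 mm, then a black stem 14 mm across up to 127 mm; 80 to 150 g. All seven are alike. Site on its axis half-way up, 63.5 mm above its underside; z up along the axis. Stands loose in the middle of the carrier.
- packed_1_mid (a point): Aluminium canister: body 40 mm across, 70 mm high (lowest 8 mm taper to 30 mm across), cone to 78 mm, then a black stem 14 mm across up to 127 mm; 80 to 150 g. All seven are alike. Site on its axis half-way up, 63.5 mm above its underside; z up along the axis. Loose in the carrier, one of four spread round the middle one, no gap wide enough at first; it can be slid along the wall by its stem.
- packed_2_mid (a point): Aluminium canister: body 40 mm across, 70 mm high (lowest 8 mm taper to 30 mm across), cone to 78 mm, then a black stem 14 mm across up to 127 mm; 80 to 150 g. All seven are alike. Site on its axis half-way up, 63.5 mm above its underside; z up along the axis. Loose in the carrier, one of four spread round the middle one, no gap wide enough at first; it can be slid along the wall by its stem.
- packed_3_mid (a point): Aluminium canister: body 40 mm across, 70 mm high (lowest 8 mm taper to 30 mm across), cone to 78 mm, then a black stem 14 mm across up to 127 mm; 80 to 150 g. All seven are alike. Site on its axis half-way up, 63.5 mm above its underside; z up along the axis. Loose in the carrier, one of four spread round the middle one, no gap wide enough at first; it can be slid along the wall by its stem.
- packed_4_mid (a point): Aluminium canister: body 40 mm across, 70 mm high (lowest 8 mm taper to 30 mm across), cone to 78 mm, then a black stem 14 mm across up to 127 mm; 80 to 150 g. All seven are alike. Site on its axis half-way up, 63.5 mm above its underside; z up along the axis. Loose in the carrier, one of four spread round the middle one, no gap wide enough at first; it can be slid along the wall by its stem.
- spare_0_mid (a point): Aluminium canister: body 40 mm across, 70 mm high (lowest 8 mm taper to 30 mm across), cone to 78 mm, then a black stem 14 mm across up to 127 mm; 80 to 150 g. All seven are alike. Site on its axis half-way up, 63.5 mm above its underside; z up along the axis. Stands on the worktop right of the carrier, to be packed.
- spare_1_mid (a point): Aluminium canister: body 40 mm across, 70 mm high (lowest 8 mm taper to 30 mm across), cone to 78 mm, then a black stem 14 mm across up to 127 mm; 80 to 150 g. All seven are alike. Site on its axis half-way up, 63.5 mm above its underside; z up along the axis. Stands on the worktop right of the carrier, to be packed.
- petri: Covered petri dish, 90 mm wide, 15 mm high, behind the carrier; bystander. Origin under its centre.
- timer: White and blue lab timer, 52x84x35 mm, left of the carrier; bystander. Origin under its centre.
- jar: Clear wide jar with a lid, 106 mm wide, 70 mm high, behind the spare canisters; bystander. Origin under its centre.
There are look-alikes about, which are no part of the job. What is shaped like the part that bears packed_3_mid but turquoise is not meant. Leave any purple look-alike of the part that bears spare_1_mid alone.

How it is judged:
By the outcome, as a careful person would: the job done as asked, in the order asked, and still so for the second after the job is handed in, with the robot touching nothing.
It also fails if it takes over 72 s, if anything falls off the work surface, if the arm or the gripper's body presses on something with over 40 N, if the wrist force passes 120 N, or if a joint passes its speed limit or range.

## Robot

A 6-joint arm with a two-finger parallel gripper is mounted at the origin on a cart in front of the work surface, level with it; the furniture and walls round the work are solid. World frame = base frame: x ahead of the robot, y to its left, z up, the work surface at z = 0. Lengths are in m, angles in rad, forces in N, time in s.
With the tool pointing down it reaches from about 0.4 to 0.925 m from the base axis. Payload 3.4 kg.
Tool frame: the origin (TCP) lies on the centre line of the jaws, within the pads' length; the fingertips stand manip.nose_length ahead of it and the grasp point (between the pads) lies 2 mm behind it (manip.nose_length is the distance from the TCP to the fingertips, in m); z points along the fingers, x is the direction in which the jaws open and shut, and the axes are right-handed (so a half turn about z gives the same grasp; the last joint's range is limited). The gripper opens to 85 mm and grips with 20 to 120 N. Pads are 22 mm wide; open, the fingers measure 114 mm over their backs; the gripper's body (76 mm by 85 mm) begins 54 mm behind the grasp point. The pads swing forward as they close: fully open they stand 13 mm farther back than shut.
Start: joints at [-1.391, 0.307, 1.506, -0, 1.328, -0.073], TCP at [0.144, -0.557, 0.216] pointing down, gripper open.
Joint ranges: [-3.12, 3.12], [-1.05, 2.28], [0.14, 2.33], [-1.42, 4.57], [0.1, 2.73], [-2.68, 2.68]. Speed limits (rad/s): [2.57, 2.57, 3.14, 3.14, 3.14, 3.14].

## Interface

Orientations are given as [roll, pitch, yaw] about the fixed x, y, z axes, in that order (R = Rz(yaw) Ry(pitch) Rx(roll)).
In Python, from rig import manip, cams gives the robot as it stands. The module is installed in compiled form; this text tells all that it offers.
- The arm moves only by the tool drive_tool, never from a script. Its argument "increments" is a list of rows, each an object of numbers: "x", "y", "z": the shift along the tool's x, y, z in m; "rx", "ry", "rz": the turn, a rotation vector about the tool's x, y, z in degrees; "jaw": the closure, from 0 (fully open) to 1 (shut). A call has 1 to 20 rows; each row is the pose to reach, as a shift and turn from the pose measured when the call began, along the tool's axes at that moment; what a row does not reach only later rows make up. A row lasts 1/10 s, in which the tool goes at most 50 mm and 8.59 degrees, less where a joint would pass 70% of its speed; a pose out of reach is approached as far as the arm can. A call with a gripper value outside its range is refused whole. The fingers move at their own pace and stop on an object; "force" is the grip in N (left out, the last holds). Time passes only in rows, so rows that repeat a pose let the fingers close. It gives the time, the measured TCP pose, the force and the opening at its end, in the units of the state.
- manip.state(): the state, without advancing time (a new reading comes with each control period).
- cams.grab_frame(name): name is "scene" or "top" or "wrist"; returns the picture (480x640x3 uint8, blue, green, red); there is no depth.
- cams.calibration(name): a dict with "intrinsics" (3x3 intrinsics, pixels), "position" and "attitude" of the camera in the world. Camera axes: x right, y down, z forward; pixel columns grow to the right and rows downward; lengths in m; the calibration is good to about 2 mm. A picture is of the moment at which its call begins: read the wrist's pose just before it. calibration takes no time and is no camera call; for the wrist camera it gives the pose at the moment of the call.
- manip.hand_in(): hands the job in, once; it reports no verdict.
The state is a dict: "t": time; "qpos": joint angles; "dq": joint speeds; "tau": joint torques, N m; "ee_pos": TCP position; "eef_rot": TCP orientation; "contact_force": force on the tool from outside, world axes, zero at the start; "torque": the same for the moment, N m; "gripper_width": finger opening in m.
Only numpy, scipy, OpenCV 4.12 (cv2) and the standard library are available. Lean on these libraries where they do the work, as an engineer would, in place of code of your own. Each camera call takes 0.05 s, during which the arm holds its last target. There are 200 camera calls.

## Working session

There is one attempt and no reset: what is moved stays moved. The work goes in short steps, Python scripts to look and compute and a tool call to move; the robot and the scene stay as the last step left them, time stands still between calls to the robot, and variables do not carry over. Pictures are saved under pics/ and viewed, about 8 in all and at most 12, crops included, and the job is handed in when it is done.

Besides the shell and the picture viewer there is one more tool, called after ">>>" as a command line: name --argument value ..., lists and objects as JSON in quotes. drive_tool: Moves the arm, as the interface text tells. Its arguments: {"type":"object","properties":{"increments":{"type":"array","items":{"type":"object","properties":{"x":{"type":"number"},"y":{"type":"number"},"z":{"type":"number"},"rx":{"type":"number"},"ry":{"type":"number"},"rz":{"type":"number"},"jaw":{"type":"number"}}}},"force":{"type":"number"}},"required":["increments"]}

```bash
mkdir -p pics; ls
python3 - <<'E'
from rig import manip, cams
import cv2, numpy as np
print(manip.nose_length); s=manip.state(); print({k:np.round(v,3) for k,v in s.items()})
for n in ("scene","top","wrist"):
    c=cams.calibration(n); print(n,{k:np.round(v,4).tolist() for k,v in c.items()})
a=cams.grab_frame("top"); b=cams.grab_frame("scene")
cv2.imwrite("pics/top0.png",a);cv2.imwrite("pics/scene0.png",b)
E
```

```text
pics
0.017
{'t': np.float64(0.0), 'qpos': array([-1.392,  0.308,  1.508, -0.   ,  1.328, -0.073]), 'dq': array([ 0.001,  0.   , -0.001, -0.   , -0.   ,  0.   ]), 'tau': array([-0.0000e+00, -4.5756e+01, -2.5192e+01, -0.0000e+00,  1.3000e-02,
        0.0000e+00]), 'ee_pos': array([ 0.144, -0.556,  0.215]), 'eef_rot': array([-3.141e+00,  2.000e-03, -1.318e+00]), 'contact_force': array([-0.629, -0.512, -0.24 ]), 'torque': array([ 0.062, -0.009,  0.016]), 'gripper_width': np.float64(0.085)}
scene {'intrinsics': [[487.1711, 0.0, 318.3644], [0.0, 487.1711, 246.8721], [0.0, 0.0, 1.0]], 'position': [0.5526, -0.4488, 0.9294], 'attitude': [-2.6205, -0.0002, 0.0018]}
top {'intrinsics': [[561.5947, 0.0, 313.5031], [0.0, 561.5947, 228.9631], [0.0, 0.0, 1.0]], 'position': [0.4625, 0.0565, 1.1369], 'attitude': [-3.0414, -0.0097, -1.5848]}
wrist {'intrinsics': [[334.489, 0.0, 320.6891], [0.0, 334.489, 238.4457], [0.0, 0.0, 1.0]], 'position': [0.2176, -0.5375, 0.3736], 'attitude': [2.8414, 0.0039, -1.3185]}
```

View pics/top0.png

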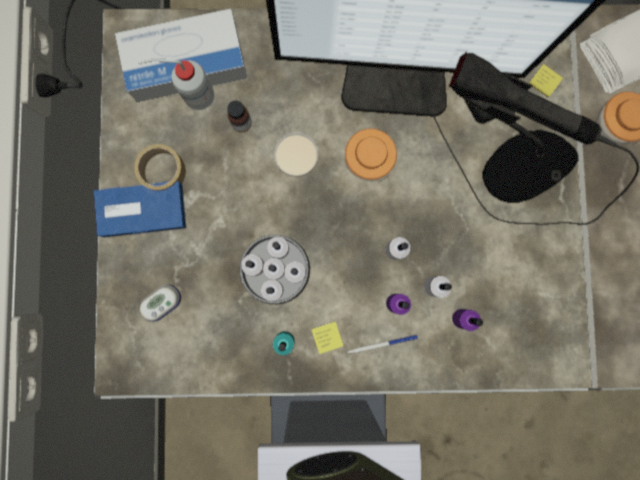

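View pics/scene0.png

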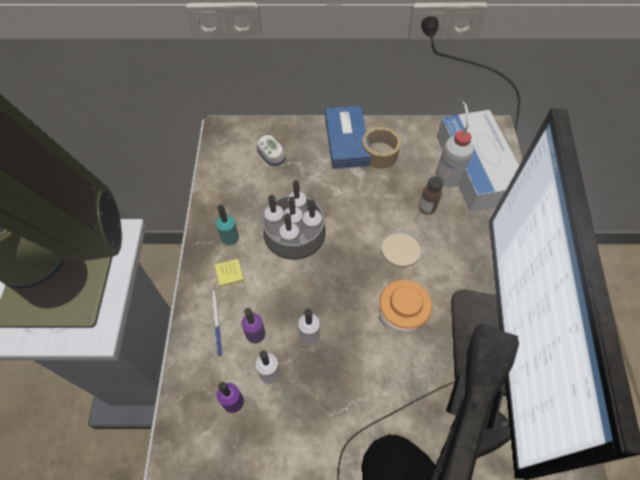

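Top view: the carrier is at (275,269) with five canisters. The spares are at (400,248) and (440,287), the purple look-alikes at (400,303) and (468,320), and the turquoise one at (284,343). I'll localise these roughly and then fly the wrist camera over.

```bash
cat > h.py <<'E'
from rig import manip, cams
import cv2, numpy as np
from scipy.spatial.transform import Rotation as R
def ray(c,uv):
    d=np.linalg.inv(c["intrinsics"])@np.r_[uv,1]
    return R.from_euler("xyz",c["attitude"]).apply(d) if np.shape(c["attitude"])==(3,) else np.array(c["attitude"])@d
def at(c,uv,z):
    d=ray(c,uv); p=np.array(c["position"]); return p+d*(z-p[2])/d[2]
def proj(c,P):
    p=R.from_euler("xyz",c["attitude"]).inv().apply(np.array(P)-c["position"]); q=(np.array(c["intrinsics"])@p.T).T
    return q[...,:2]/q[...,2:]
def local(target,yaw=None):
    """shift in tool axes from the present pose to target TCP"""
    s=manip.state(); r=R.from_euler("xyz",s["eef_rot"])
    return np.round(r.inv().apply(np.array(target)-s["ee_pos"])*1000,1), s["ee_pos"].round(4), np.degrees(s["eef_rot"]).round(1)
E
python3 - <<'E'
from h import *
a=cv2.imread("pics/top0.png"); c=cams.calibration("top")
for n,uv,z in [("carrier",(275,269),.055),("sp0stem",(404,247),.127),("sp1stem",(446,287),.127),("pur0",(404,304),.127),("pur1",(476,322),.127),("turq",(281,347),.127),("sp0body",(400,247),.07),("sp1body",(440,287),.07)]:
    print(n,at(c,uv,z).round(3))
x=a[215:345,220:480]; x=cv2.resize(x,None,fx=3,fy=3,interpolation=cv2.INTER_CUBIC); cv2.imwrite("pics/c1.png",x)
print(local([.46,.1,.3]))
E
```

```text
carrier [0.495 0.12  0.055]
sp0stem [ 0.529 -0.118  0.127]
sp1stem [ 0.456 -0.191  0.127]
pur0 [ 0.427 -0.114  0.127]
pur1 [ 0.393 -0.242  0.127]
turq [0.355 0.106 0.127]
sp0body [ 0.533 -0.12   0.07 ]
sp1body [ 0.456 -0.193  0.07 ]
(array([-556.3, -470.4,  -83.7]), array([ 0.1437, -0.5561,  0.2152]), array([-1.80e+02,  1.00e-01, -7.55e+01]))
```

View pics/c1.png

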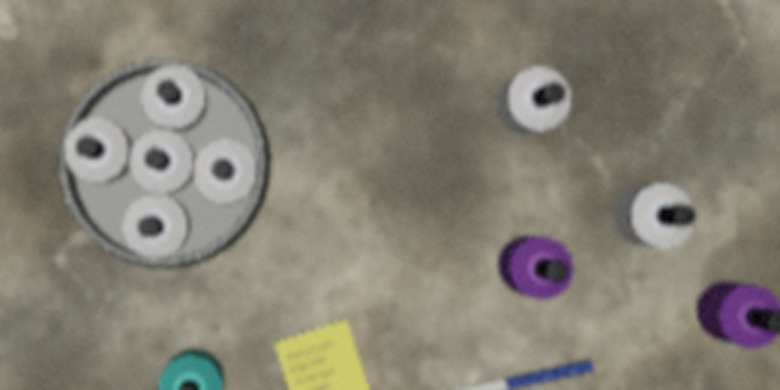

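Run:
```python
from h import *
print(local([.42,-.174,.25]))
print(local([.42,.10,.25]))
```

```text
(array([-300.9, -363.1,  -34.2]), array([ 0.1437, -0.5561,  0.2152]), array([-1.80e+02,  1.00e-01, -7.55e+01]))
(array([-566.2, -431.6,  -33.7]), array([ 0.1437, -0.5561,  0.2152]), array([-1.80e+02,  1.00e-01, -7.55e+01]))
```

>>> drive_tool --increments '[{"x": -0.032, "y": -0.038, "z": -0.01}, {"x": -0.064, "y": -0.076, "z": -0.02}, {"x": -0.096, "y": -0.114, "z": -0.034}, {"x": -0.128, "y": -0.152, "z": -0.034}, {"x": -0.16, "y": -0.19, "z": -0.034}, {"x": -0.192, "y": -0.228, "z": -0.034}, {"x": -0.224, "y": -0.266, "z": -0.034}, {"x": -0.256, "y": -0.304, "z": -0.034}, {"x": -0.288, "y": -0.342, "z": -0.034}, {"x": -0.301, "y": -0.363, "z": -0.034}, {"x": -0.301, "y": -0.363, "z": -0.034}, {"x": -0.301, "y": -0.363, "z": -0.034}]'

```text
invalid input
```

Run:
```python
from h import *
c=cams.calibration("wrist"); a=cams.grab_frame("wrist"); cv2.imwrite("pics/w1.png",a)
import pickle; pickle.dump(c,open("w1.pkl","wb"))
s=manip.state(); print(s["t"],s["ee_pos"],s["dq"].round(3),c["position"])
print(local([.42,.10,.25]))
for p in [(.529,-.118,.127),(.456,-.191,.127)]: print(proj(c,p))
```

```text
0.15 [ 0.14367595 -0.55619303  0.21529717] [-0.    -0.005 -0.003 -0.    -0.002  0.   ] [ 0.21758504 -0.53758402  0.37365609]
(array([-566.3, -431.7,  -33.8]), array([ 0.1437, -0.5562,  0.2153]), array([-1.80e+02,  1.00e-01, -7.55e+01]))
[ -619.15346233 -1085.18424908]
[-324.24231387 -643.81490453]
```

>>> drive_tool --increments '[{"x": -0.03, "y": -0.036, "z": -0.01, "rx": 0, "ry": 0, "rz": 0, "jaw": 0}, {"x": -0.06, "y": -0.072, "z": -0.02, "rx": 0, "ry": 0, "rz": 0, "jaw": 0}]' --force 40

```text
t: 0.35
ee_pos: [0.1983, -0.4795, 0.2344]
eef_rot: [-3.141, 0.004, -1.321]
contact_force: [0.8, 0.8, -0.3]
gripper_width: 0.0855
```

>>> drive_tool --increments '[{"x": -0.031, "y": -0.038, "z": -0.01, "jaw": 0}, {"x": -0.062, "y": -0.075, "z": -0.014, "jaw": 0}, {"x": -0.093, "y": -0.112, "z": -0.014, "jaw": 0}, {"x": -0.124, "y": -0.15, "z": -0.014, "jaw": 0}, {"x": -0.155, "y": -0.187, "z": -0.014, "jaw": 0}, {"x": -0.186, "y": -0.225, "z": -0.014, "jaw": 0}, {"x": -0.217, "y": -0.262, "z": -0.014, "jaw": 0}, {"x": -0.241, "y": -0.291, "z": -0.014, "jaw": 0}, {"x": -0.241, "y": -0.291, "z": -0.014, "jaw": 0}, {"x": -0.241, "y": -0.291, "z": -0.014, "jaw": 0}]'

```text
invalid input
```

Run:
```python
from h import *
c=cams.calibration("wrist"); a=cams.grab_frame("wrist"); cv2.imwrite("pics/w1.png",a)
import pickle; pickle.dump(c,open("w1.pkl","wb"))
s=manip.state(); print(s["t"],s["ee_pos"],s["dq"].round(3),c["position"])
print(local([.42,.10,.25]))
for p in [(.529,-.118,.127),(.456,-.191,.127)]: print(proj(c,p))
```

```text
0.4 [ 0.20231164 -0.47258394  0.23632678] [-0.041  0.016 -0.023 -0.045 -0.022 -0.127] [ 0.2722882  -0.46153063  0.39294024]
(array([-499.8, -354.3,   -8.3]), array([ 0.2023, -0.4726,  0.2363]), array([-179.7,    0.4,  -75.5]))
[-250.76785857 -609.64067352]
[ -73.1911523  -333.92825417]
```

View pics/w1.png

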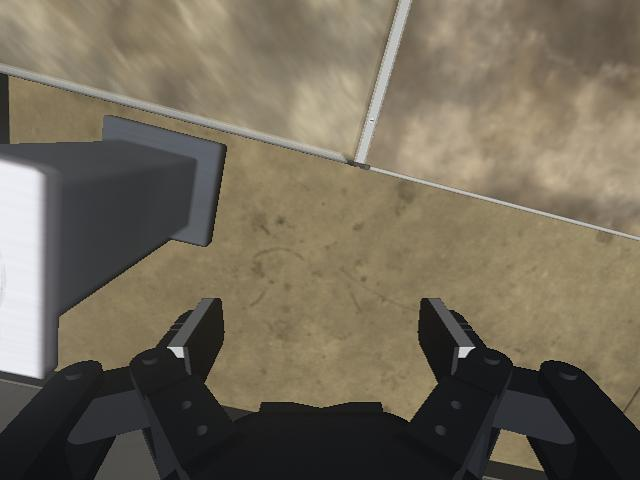

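Run:
```python
from h import *
print(local([.42,-.174,.25]))
```

```text
(array([-234.6, -285.7,  -10.5]), array([ 0.2023, -0.4726,  0.2363]), array([-179.7,    0.4,  -75.5]))
```

>>> drive_tool --increments '[{"x": -0.03, "y": -0.037, "z": -0.01, "rx": 0, "ry": 0, "rz": 0, "jaw": 0}, {"x": -0.06, "y": -0.074, "z": -0.01, "rx": 0, "ry": 0, "rz": 0, "jaw": 0}, {"x": -0.09, "y": -0.111, "z": -0.01, "rx": 0, "ry": 0, "rz": 0, "jaw": 0}, {"x": -0.12, "y": -0.148, "z": -0.01, "rx": 0, "ry": 0, "rz": 0, "jaw": 0}, {"x": -0.15, "y": -0.185, "z": -0.01, "rx": 0, "ry": 0, "rz": 0, "jaw": 0}, {"x": -0.18, "y": -0.222, "z": -0.01, "rx": 0, "ry": 0, "rz": 0, "jaw": 0}, {"x": -0.21, "y": -0.258, "z": -0.01, "rx": 0, "ry": 0, "rz": 0, "jaw": 0}, {"x": -0.235, "y": -0.286, "z": -0.01, "rx": 0, "ry": 0, "rz": 0, "jaw": 0}, {"x": -0.235, "y": -0.286, "z": -0.01, "rx": 0, "ry": 0, "rz": 0, "jaw": 0}, {"x": -0.235, "y": -0.286, "z": -0.01, "rx": 0, "ry": 0, "rz": 0, "jaw": 0}]'

```text
t: 1.4
ee_pos: [0.4203, -0.1729, 0.2493]
eef_rot: [-3.137, 0.007, -1.314]
contact_force: [-0.0, -0.2, 0.0]
gripper_width: 0.0854
```

Run:
```python
from h import *
import pickle
c=cams.calibration("wrist"); a=cams.grab_frame("wrist"); cv2.imwrite("pics/w1.png",a)
pickle.dump(c,open("w1.pkl","wb"))
print(manip.state()["dq"].round(3),local([.42,.10,.25]))
for p in [(.529,-.118,.127),(.456,-.191,.127),(.427,-.114,.127)]: print(proj(c,p).round(0))
```

```text
[-0.029 -0.001  0.     0.001  0.001  0.003] (array([-264.8,  -69. ,    1.4]), array([ 0.4199, -0.1736,  0.2493]), array([-179.7,    0.4,  -75.4]))
[289.  77.]
[354. 193.]
[257. 203.]
```

>>> drive_tool --increments '[{"x": -0.048, "y": -0.012, "z": 0, "rx": 0, "ry": 0, "rz": 0, "jaw": 0}, {"x": -0.096, "y": -0.025, "z": 0, "rx": 0, "ry": 0, "rz": 0, "jaw": 0}, {"x": -0.144, "y": -0.037, "z": 0, "rx": 0, "ry": 0, "rz": 0, "jaw": 0}, {"x": -0.192, "y": -0.049, "z": 0, "rx": 0, "ry": 0, "rz": 0, "jaw": 0}, {"x": -0.24, "y": -0.062, "z": 0, "rx": 0, "ry": 0, "rz": 0, "jaw": 0}, {"x": -0.264, "y": -0.07, "z": 0, "rx": 0, "ry": 0, "rz": 0, "jaw": 0}, {"x": -0.264, "y": -0.07, "z": 0, "rx": 0, "ry": 0, "rz": 0, "jaw": 0}, {"x": -0.264, "y": -0.07, "z": 0, "rx": 0, "ry": 0, "rz": 0, "jaw": 0}]'

```text
t: 2.25
ee_pos: [0.4211, 0.0983, 0.2512]
eef_rot: [-3.138, 0.006, -1.317]
contact_force: [0.4, -0.5, 0.2]
gripper_width: 0.085
```

Run:
```python
from h import *
import pickle
c=cams.calibration("wrist"); a=cams.grab_frame("wrist"); cv2.imwrite("pics/w2.png",a)
pickle.dump(c,open("w2.pkl","wb"))
print(manip.state()["ee_pos"],manip.state()["dq"].round(3))
u=proj(c,(.495,.12,.1)).astype(int); print(u)
b=cv2.imread("pics/w1.png")
x=a[max(0,u[1]-150):u[1]+150,u[0]-180:u[0]+180]; y=b[:300,100:500]
print("a off",max(0,u[1]-150),u[0]-180,x.shape)
x=cv2.resize(x,(720,int(x.shape[0]*2))); cv2.imwrite("pics/v2.png",x); cv2.imwrite("pics/v1.png",cv2.resize(y,None,fx=2,fy=2))
```

```text
[0.42110747 0.0978754  0.25122633] [-0.016 -0.     0.002  0.003 -0.     0.005]
[319 134]
a off 0 139 (284, 360, 3)
```

View pics/v2.png

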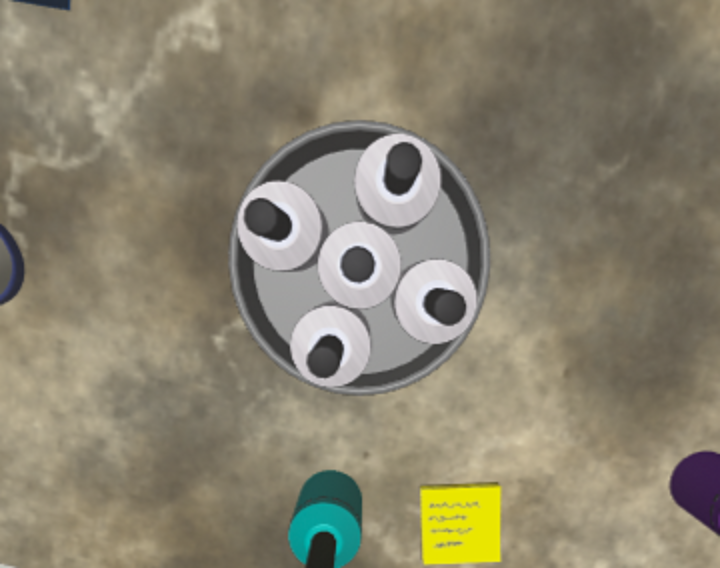

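View pics/v1.png

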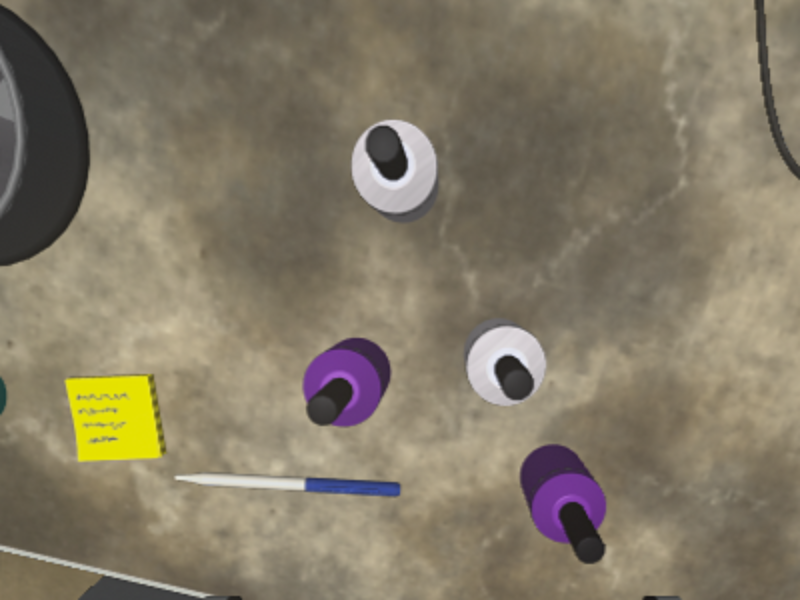

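Wrist views: the stem tops in the carrier crop are mid (357,264), N (404,160), W (263,216), E (446,306) and S (324,357). In the other crop the spare stems are at (382,144) and (517,384), with the purple ones at (322,409) and (590,549). Six pictures viewed so far.

```bash
cat > m.py <<'E'
from h import *
import pickle
def at2(c,uv,z): return at(c,np.array(uv,float),z)[:2]
def run():
    c=pickle.load(open("w2.pkl","rb")); o=np.array([139,0])
    C=np.mean([at2(c,np.array(q)/2+o,.055) for q in [(230,258),(489,258),(360,121),(360,395)]],0)
    P={k:at2(c,np.array(q)/2+o,.132) for k,q in dict(mid=(357,264),N=(404,160),W=(263,216),E=(446,306),S=(324,357)).items()}
    c1=pickle.load(open("w1.pkl","rb")); 
    Q={k:at2(c1,np.array(q)/2+np.array([100,0]),.127) for k,q in dict(s0=(382,144),s1=(517,384),p0=(322,409),p1=(590,549)).items()}
    return C,P,Q
if __name__=="__main__":
    C,P,Q=run(); print("C",C.round(4))
    c=pickle.load(open("w2.pkl","rb"))
    print("rim width",[np.linalg.norm(at2(c,np.array(a)/2+[139,0],.055)-at2(c,np.array(b)/2+[139,0],.055)).round(4) for a,b in [((230,258),(489,258)),((360,121),(360,395))]])
    for k,v in P.items(): d=v-C; print(k,v.round(4),"r",np.hypot(*d).round(4),"ang",np.degrees(np.arctan2(d[1],d[0])).round(1), "from mid",np.linalg.norm(v-P['mid']).round(4))
    for k,v in Q.items(): print(k,v.round(4))
E
python3 m.py
```

```text
C [0.4984 0.1219]
rim width [np.float64(0.1307), np.float64(0.1318)]
mid [0.4965 0.1215] r 0.0019 ang -167.5 from mid 0.0
N [0.5374 0.1135] r 0.0399 ang -12.0 from mid 0.0417
W [0.5046 0.1612] r 0.0399 ang 81.1 from mid 0.0406
E [0.4899 0.0828] r 0.04 ang -102.2 from mid 0.0393
S [0.4577 0.1256] r 0.0408 ang 174.8 from mid 0.039
s0 [ 0.5329 -0.1188]
s1 [ 0.4578 -0.1948]
p0 [ 0.4264 -0.1175]
p1 [ 0.3943 -0.2482]
```

```bash
cat > g.py <<'E'
from h import *
import sys
# usage: g.py x y z yaw
def go(x,y,z,yaw):
    s=manip.state(); r=R.from_euler("xyz",s["eef_rot"]); t=R.from_euler("xyz",[180,0,yaw],degrees=True)
    print("t",s["t"].round(2),"pos",(s["ee_pos"]*1000).round(1),"rpy",np.degrees(s["eef_rot"]).round(1),"F",s["contact_force"].round(1),"w",(s["gripper_width"]*1000).round(1),"| shift mm",(r.inv().apply(np.array([x,y,z])-s["ee_pos"])*1000).round(1),"rot",(r.inv()*t).as_rotvec(degrees=True).round(1))
C=np.array([.498,.1213])
def ring(a,r=.0408): a=np.radians(a); return C+r*np.array([np.cos(a),np.sin(a)])
if __name__=="__main__":
    v=list(map(float,sys.argv[1:]))
    go(*v)
E
python3 g.py .5374 .1135 .175 -118; python3 -c "
from g import *
for a in (-28,152,94,-86,33,213): print(a,ring(a).round(4))"
```

```text
-28 [0.534  0.1021]
152 [0.462  0.1405]
94 [0.4952 0.162 ]
-86 [0.5008 0.0806]
33 [0.5322 0.1435]
213 [0.4638 0.0991]Traceback (most recent call last):
  File "g.py", line 11, in <module>
    go(*v)
    ~~^^^^
  File "g.py", line 6, in go
    print("t",s["t"].round(2),"pos",(s["ee_pos"]*1000).round(1),"rpy",np.degrees(s["eef_rot"]).round(1),"F",s["contact_force"].round(1),"w",(s["gripper_width"]*1000).round(1),"| shift mm",(r.inv().apply(np.array([x,y,z])-s["ee_pos"])*1000).round(1),"rot",(r.inv()*t).as_rotvec(degrees=True).round(1))
              ^^^^^^^^^^^^
AttributeError: 'float' object has no attribute 'round'
```

```bash
sed -i 's/s\["t"\].round(2)/round(s["t"],2)/; s/(s\["gripper_width"\]\*1000).round(1)/round(s["gripper_width"]*1000,1)/' g.py
python3 g.py .5374 .1135 .17 -118
```

```text
t 2.3 pos [421.1  97.9 251.2] rpy [-179.8    0.3  -75.5] F [-0.  -0.3 -0.3] w 85.3 | shift mm [  14.5 -116.2   81.6] rot [-0.1  0.4 42.5]
```

>>> drive_tool --increments '[{"x": 0.003, "y": -0.023, "z": 0.01, "rx": 0, "ry": 0, "rz": 8.5, "jaw": 0.62}, {"x": 0.006, "y": -0.046, "z": 0.025, "rx": 0, "ry": 0, "rz": 17, "jaw": 0.62}, {"x": 0.009, "y": -0.07, "z": 0.04, "rx": 0, "ry": 0.2, "rz": 25.5, "jaw": 0.62}, {"x": 0.012, "y": -0.093, "z": 0.06, "rx": 0, "ry": 0.4, "rz": 34, "jaw": 0.62}, {"x": 0.0145, "y": -0.116, "z": 0.081, "rx": 0, "ry": 0.4, "rz": 42.5, "jaw": 0.62}, {"x": 0.0145, "y": -0.116, "z": 0.081, "rx": 0, "ry": 0.4, "rz": 42.5, "jaw": 0.62}, {"x": 0.0145, "y": -0.116, "z": 0.081, "rx": 0, "ry": 0.4, "rz": 42.5, "jaw": 0.62}, {"x": 0.0145, "y": -0.116, "z": 0.081, "rx": 0, "ry": 0.4, "rz": 42.5, "jaw": 0.62}]' --force 30

```text
t: 3.1
ee_pos: [0.5366, 0.1121, 0.1712]
eef_rot: [-3.14, 0.0, -2.06]
contact_force: [0.2, 0.1, -0.4]
gripper_width: 0.0324
```

```bash
python3 g.py .5374 .1135 .118 -118
python3 - <<'E'
from h import *
import pickle
c=cams.calibration("wrist"); a=cams.grab_frame("wrist"); cv2.imwrite("pics/w3.png",a); pickle.dump(c,open("w3.pkl","wb"))
for p in [(.5374,.1135,.132),(.497,.1213,.132)]: print(proj(c,p).round(1))
E
```

```text
t 3.1 pos [536.6 112.1 171.2] rpy [-179.9    0.  -118. ] F [ 0.2  0.1 -0.4] w 32.4 | shift mm [-1.6  0.1 53.2] rot [-0.1  0.  -0. ]
[319.  260.8]
[337.2 316. ]
```

View pics/w3.png

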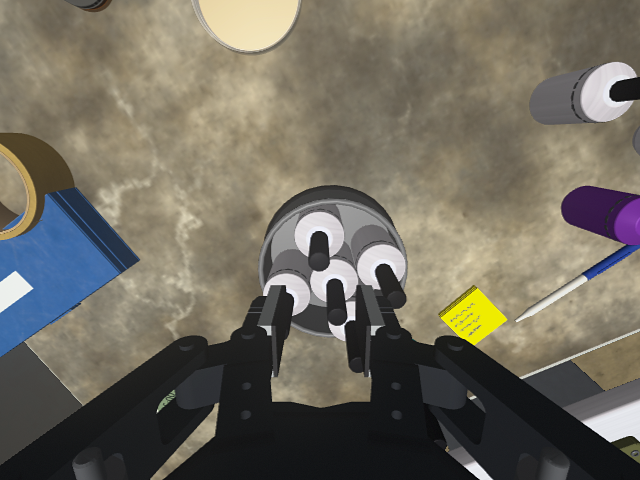

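The N stem top is at (319,262), as predicted, and centred between the fingers at columns 275 and 365. Descending to grip it.

>>> drive_tool --increments '[{"x": -0.0016, "y": 0, "z": 0.02, "rx": 0, "ry": 0, "rz": 0, "jaw": 0.62}, {"x": -0.0016, "y": 0, "z": 0.04, "rx": 0, "ry": 0, "rz": 0, "jaw": 0.62}, {"x": -0.0016, "y": 0, "z": 0.053, "rx": 0, "ry": 0, "rz": 0, "jaw": 0.62}, {"x": -0.0016, "y": 0, "z": 0.053, "rx": 0, "ry": 0, "rz": 0, "jaw": 0.62}, {"x": -0.0016, "y": 0, "z": 0.053, "rx": 0, "ry": 0, "rz": 0, "jaw": 1}, {"x": -0.0016, "y": 0, "z": 0.053, "rx": 0, "ry": 0, "rz": 0, "jaw": 1}, {"x": -0.0016, "y": 0, "z": 0.053, "rx": 0, "ry": 0, "rz": 0, "jaw": 1}, {"x": -0.0016, "y": 0, "z": 0.053, "rx": 0, "ry": 0, "rz": 0, "jaw": 1}]' --force 30

```text
t: 3.95
ee_pos: [0.5381, 0.1139, 0.1194]
eef_rot: [-3.138, 0.002, -2.059]
contact_force: [0.6, -0.7, -0.0]
gripper_width: -0.0003
```

```bash
python3 g.py .534 .1021 .118 -118
```

```text
t 3.95 pos [538.1 113.9 119.4] rpy [-1.798e+02  1.000e-01 -1.180e+02] F [ 0.6 -0.7 -0. ] w -0.3 | shift mm [12.4 -1.9  1.4] rot [-0.2  0.1  0. ]
```

Run:
```python
from h import *
import pickle
c=pickle.load(open("w3.pkl","rb"))
for z in (.154,.16,.171,.18,.19): print(z,proj(c,[.5366,.1121,z]).round(1))
c=cams.calibration("wrist"); a=cams.grab_frame("wrist"); cv2.imwrite("pics/w4.png",cv2.resize(a[180:420,170:470],None,fx=2,fy=2))
for p in [(.5374,.1135,.132),(.5374,.1135,.083),(.497,.1213,.132)]: print(proj(c,p).round(1))
```

```text
0.154 [321.6 274.8]
0.16 [321.6 279.1]
0.171 [321.6 287.8]
0.18 [321.6 295.8]
0.19 [321.6 305.6]
[323.  300.1]
[322.7 263.2]
[346.1 368.4]
```

View pics/w4.png

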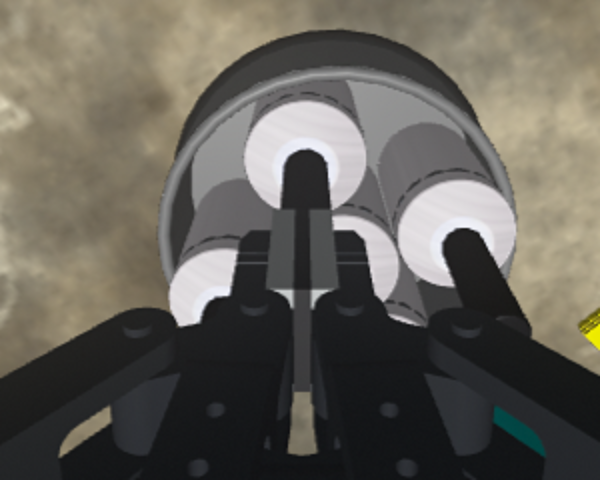

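Run:
```python
from h import *
s=manip.state(); r=R.from_euler("xyz",s["eef_rot"]); c=cams.calibration("wrist")
print(s["gripper_width"], s["contact_force"].round(2))
for y in (-.011,0,.011):
    print(y,[(round(z*1000),proj(c,s["ee_pos"]+r.apply([0.007,y,z])).round(0).tolist()) for z in (.017,.01,0,-.01,-.02,-.03,-.05)])
a=cams.grab_frame("wrist"); cv2.imwrite("pics/w5.png",cv2.resize(a[240:360,250:390],None,fx=5.5,fy=5,interpolation=cv2.INTER_CUBIC))
b=cams.grab_frame("scene"); sc=cams.calibration("scene"); u=proj(sc,s["ee_pos"]).astype(int); print(u,[proj(sc,s["ee_pos"]+r.apply([0,0,z])).round(0).tolist() for z in (.017,-.02)],proj(sc,(.5374,.1135,.132)).round(0))
cv2.imwrite("pics/s5.png",cv2.resize(b[u[1]-60:u[1]+60,u[0]-80:u[0]+80],None,fx=5,fy=5,interpolation=cv2.INTER_CUBIC))
```

```text
-0.0002851013655883974 [ 0.21 -0.18 -0.49]
-0.011 [(17, [334.0, 257.0]), (10, [335.0, 261.0]), (0, [335.0, 268.0]), (-10, [336.0, 276.0]), (-20, [337.0, 285.0]), (-30, [338.0, 295.0]), (-50, [341.0, 320.0])]
0 [(17, [334.0, 275.0]), (10, [334.0, 280.0]), (0, [335.0, 288.0]), (-10, [336.0, 297.0]), (-20, [337.0, 307.0]), (-30, [338.0, 318.0]), (-50, [340.0, 346.0])]
0.011 [(17, [334.0, 292.0]), (10, [334.0, 298.0]), (0, [335.0, 307.0]), (-10, [336.0, 317.0]), (-20, [336.0, 328.0]), (-30, [337.0, 340.0]), (-50, [340.0, 370.0])]
[311 204] [[312.0, 210.0], [311.0, 199.0]] [311. 201.]
```

View pics/w5.png

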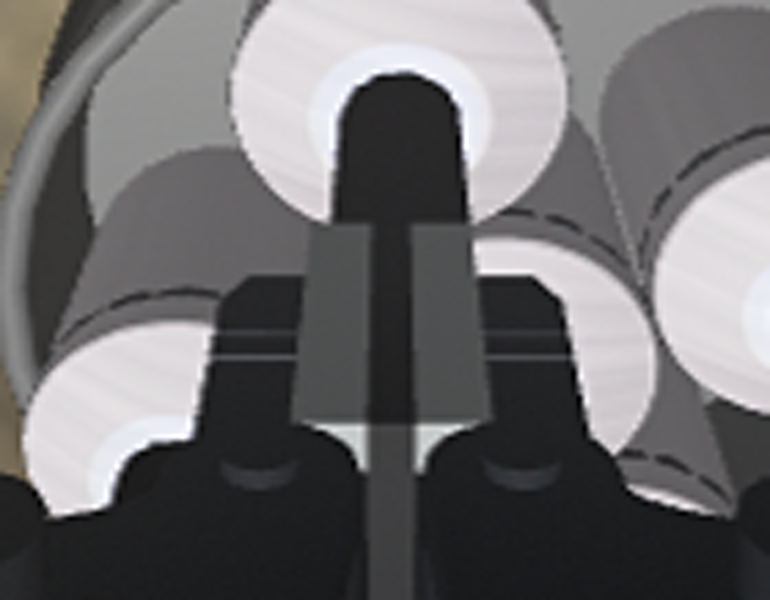

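The fingers closed above or past the stem (width 0), and the picture suggests the tips sit higher than assumed. I'll reopen, go 20 mm lower, which still clears the cone, and close again.

>>> drive_tool --increments '[{"x": 0, "y": 0, "z": 0, "rx": 0, "ry": 0, "rz": 0, "jaw": 0.62}, {"x": 0, "y": 0, "z": -0.005, "rx": 0, "ry": 0, "rz": 0, "jaw": 0.62}, {"x": 0, "y": 0, "z": -0.005, "rx": 0, "ry": 0, "rz": 0, "jaw": 0.62}, {"x": 0, "y": 0, "z": 0, "rx": 0, "ry": 0, "rz": 0, "jaw": 0.62}, {"x": 0, "y": 0, "z": 0.01, "rx": 0, "ry": 0, "rz": 0, "jaw": 0.62}, {"x": 0, "y": 0, "z": 0.018, "rx": 0, "ry": 0, "rz": 0, "jaw": 0.62}, {"x": 0, "y": 0, "z": 0.018, "rx": 0, "ry": 0, "rz": 0, "jaw": 0.62}, {"x": 0, "y": 0, "z": 0.018, "rx": 0, "ry": 0, "rz": 0, "jaw": 0.62}]' --force 30

```text
t: 4.9
ee_pos: [0.5373, 0.1138, 0.1001]
eef_rot: [-3.14, 0.0, -2.059]
contact_force: [0.0, 0.2, -0.5]
gripper_width: 0.0324
```

>>> drive_tool --increments '[{"x": 0, "y": 0, "z": 0, "rx": 0, "ry": 0, "rz": 0, "jaw": 1}, {"x": 0, "y": 0, "z": 0, "rx": 0, "ry": 0, "rz": 0, "jaw": 1}, {"x": 0, "y": 0, "z": 0, "rx": 0, "ry": 0, "rz": 0, "jaw": 1}, {"x": 0, "y": 0, "z": 0, "rx": 0, "ry": 0, "rz": 0, "jaw": 1}]' --force 30

```text
t: 5.3
ee_pos: [0.5374, 0.1138, 0.1002]
eef_rot: [-3.14, 0.0, -2.059]
contact_force: [0.6, -0.7, -1.2]
gripper_width: 0.0124
```

Gripped (width 12.4 mm). The tips are really about 15–20 mm behind the TCP, so I'll regrip 10 mm deeper for a firm hold.

>>> drive_tool --increments '[{"x": 0, "y": 0, "z": 0, "rx": 0, "ry": 0, "rz": 0, "jaw": 0.62}, {"x": 0, "y": 0, "z": 0, "rx": 0, "ry": 0, "rz": 0, "jaw": 0.62}, {"x": 0, "y": 0, "z": 0.01, "rx": 0, "ry": 0, "rz": 0, "jaw": 0.62}, {"x": 0, "y": 0, "z": 0.01, "rx": 0, "ry": 0, "rz": 0, "jaw": 0.62}, {"x": 0, "y": 0, "z": 0.01, "rx": 0, "ry": 0, "rz": 0, "jaw": 1}, {"x": 0, "y": 0, "z": 0.01, "rx": 0, "ry": 0, "rz": 0, "jaw": 1}, {"x": 0, "y": 0, "z": 0.01, "rx": 0, "ry": 0, "rz": 0, "jaw": 1}, {"x": 0, "y": 0, "z": 0.01, "rx": 0, "ry": 0, "rz": 0, "jaw": 1}]' --force 30

```text
t: 6.1
ee_pos: [0.5373, 0.1138, 0.0901]
eef_rot: [-3.14, 0.0, -2.059]
contact_force: [0.3, 0.9, -0.9]
gripper_width: 0.0129
```

```bash
python3 g.py .534 .1021 .09 -118
```

```text
t 6.1 pos [537.3 113.8  90.1] rpy [-179.9    0.  -118. ] F [ 0.3  0.9 -0.9] w 12.9 | shift mm [11.9 -2.6  0.1] rot [-0.1  0.   0. ]
```

>>> drive_tool --increments '[{"x": 0.003, "y": -0.0008, "z": 0, "rx": 0, "ry": 0, "rz": 0, "jaw": 1}, {"x": 0.006, "y": -0.0016, "z": 0, "rx": 0, "ry": 0, "rz": 0, "jaw": 1}, {"x": 0.009, "y": -0.0022, "z": 0, "rx": 0, "ry": 0, "rz": 0, "jaw": 1}, {"x": 0.0119, "y": -0.0026, "z": 0, "rx": 0, "ry": 0, "rz": 0, "jaw": 1}, {"x": 0.0119, "y": -0.0026, "z": 0, "rx": 0, "ry": 0, "rz": 0, "jaw": 1}, {"x": 0.0119, "y": -0.0026, "z": 0, "rx": 0, "ry": 0, "rz": 0, "jaw": 1}]' --force 30

```text
t: 6.7
ee_pos: [0.5335, 0.1019, 0.09]
eef_rot: [-3.141, -0.0, -2.06]
contact_force: [-1.1, -0.6, -2.0]
gripper_width: 0.013
```

```bash
python3 g.py .534 .1021 .15 -118
```

```text
t 6.7 pos [533.5 101.9  90. ] rpy [-180.   -0. -118.] F [-1.1 -0.6 -2. ] w 13.0 | shift mm [ -0.4  -0.3 -60. ] rot [-0. -0. -0.]
```

>>> drive_tool --increments '[{"x": 0, "y": 0, "z": 0, "rx": 0, "ry": 0, "rz": 0, "jaw": 0.62}, {"x": 0, "y": 0, "z": 0, "rx": 0, "ry": 0, "rz": 0, "jaw": 0.62}, {"x": 0, "y": 0, "z": 0, "rx": 0, "ry": 0, "rz": 0, "jaw": 0.62}, {"x": 0, "y": 0, "z": -0.025, "rx": 0, "ry": 0, "rz": 0, "jaw": 0.62}, {"x": 0, "y": 0, "z": -0.055, "rx": 0, "ry": 0, "rz": 0, "jaw": 0.62}, {"x": 0.007, "y": 0.04, "z": -0.06, "rx": 0, "ry": 0, "rz": 0, "jaw": 0.62}, {"x": 0.0147, "y": 0.078, "z": -0.06, "rx": 0, "ry": 0, "rz": 0, "jaw": 0.62}, {"x": 0.0147, "y": 0.078, "z": -0.055, "rx": 0, "ry": 0, "rz": 0, "jaw": 0.62}, {"x": 0.0147, "y": 0.078, "z": -0.055, "rx": 0, "ry": 0, "rz": 0, "jaw": 0.62}]' --force 30

```text
t: 7.6
ee_pos: [0.4569, 0.1258, 0.145]
eef_rot: [-3.141, -0.0, -2.058]
contact_force: [0.2, 0.7, 0.5]
gripper_width: 0.0324
```

```bash
python3 g.py .4577 .1256 .09 -118
```

```text
t 7.6 pos [456.9 125.8 145. ] rpy [-180.    -0.  -117.9] F [0.2 0.7 0.5] w 32.4 | shift mm [-0.3 -0.7 55. ] rot [-0.  -0.   0.1]
```

>>> drive_tool --increments '[{"x": -0.0003, "y": -0.0007, "z": 0.025, "rx": 0, "ry": 0, "rz": 0, "jaw": 0.62}, {"x": -0.0003, "y": -0.0007, "z": 0.055, "rx": 0, "ry": 0, "rz": 0, "jaw": 0.62}, {"x": -0.0003, "y": -0.0007, "z": 0.055, "rx": 0, "ry": 0, "rz": 0, "jaw": 0.62}, {"x": -0.0003, "y": -0.0007, "z": 0.055, "rx": 0, "ry": 0, "rz": 0, "jaw": 0.62}, {"x": -0.0003, "y": -0.0007, "z": 0.055, "rx": 0, "ry": 0, "rz": 0, "jaw": 1}, {"x": -0.0003, "y": -0.0007, "z": 0.055, "rx": 0, "ry": 0, "rz": 0, "jaw": 1}, {"x": -0.0003, "y": -0.0007, "z": 0.055, "rx": 0, "ry": 0, "rz": 0, "jaw": 1}, {"x": -0.0003, "y": -0.0007, "z": 0.055, "rx": 0, "ry": 0, "rz": 0, "jaw": 1}]' --force 30

```text
t: 8.4
ee_pos: [0.4589, 0.1258, 0.0911]
eef_rot: [-3.139, 0.001, -2.058]
contact_force: [0.1, -0.6, 4.3]
gripper_width: 0.0129
```

```bash
python3 g.py .462 .1405 .09 -118
```

```text
t 8.4 pos [458.9 125.8  91.1] rpy [-1.798e+02  1.000e-01 -1.179e+02] F [ 0.1 -0.6  4.3] w 12.9 | shift mm [-14.4   4.1   1.1] rot [-0.2  0.1  0.1]
```

>>> drive_tool --increments '[{"x": -0.004, "y": 0.0016, "z": 0, "rx": 0, "ry": 0, "rz": 0, "jaw": 1}, {"x": -0.008, "y": 0.003, "z": 0, "rx": 0, "ry": 0, "rz": 0, "jaw": 1}, {"x": -0.0115, "y": 0.0037, "z": 0, "rx": 0, "ry": 0, "rz": 0, "jaw": 1}, {"x": -0.0144, "y": 0.0041, "z": 0, "rx": 0, "ry": 0, "rz": 0, "jaw": 1}, {"x": -0.0144, "y": 0.0041, "z": 0, "rx": 0, "ry": 0, "rz": 0, "jaw": 1}, {"x": -0.0144, "y": 0.0041, "z": 0, "rx": 0, "ry": 0, "rz": 0, "jaw": 1}]' --force 30

```text
t: 9.0
ee_pos: [0.4625, 0.1407, 0.0911]
eef_rot: [-3.138, 0.002, -2.058]
contact_force: [1.2, -2.0, 0.5]
gripper_width: 0.0131
```

```bash
python3 g.py .462 .1405 .145 4
```

```text
t 9.0 pos [462.5 140.7  91.1] rpy [-1.798e+02  1.000e-01 -1.179e+02] F [ 1.2 -2.   0.5] w 13.1 | shift mm [  0.3   0.2 -53.9] rot [  -0.2   -0.2 -121.9]
```

>>> drive_tool --increments '[{"x": 0, "y": 0, "z": 0, "rx": 0, "ry": 0, "rz": 0, "jaw": 0.62}, {"x": 0, "y": 0, "z": 0, "rx": 0, "ry": 0, "rz": 0, "jaw": 0.62}, {"x": 0, "y": 0, "z": 0, "rx": 0, "ry": 0, "rz": 0, "jaw": 0.62}, {"x": 0, "y": 0, "z": -0.03, "rx": 0, "ry": 0, "rz": 0, "jaw": 0.62}, {"x": 0, "y": 0, "z": -0.06, "rx": 0, "ry": 0, "rz": -8, "jaw": 0.62}, {"x": 0, "y": 0, "z": -0.06, "rx": 0, "ry": 0, "rz": -16, "jaw": 0.62}, {"x": -0.02, "y": -0.014, "z": -0.06, "rx": 0, "ry": 0, "rz": -24, "jaw": 0.62}, {"x": -0.0379, "y": -0.0276, "z": -0.06, "rx": 0, "ry": 0, "rz": -32.5, "jaw": 0.62}, {"x": -0.0379, "y": -0.0276, "z": -0.06, "rx": 0, "ry": 0, "rz": -41, "jaw": 0.62}, {"x": -0.0379, "y": -0.0276, "z": -0.06, "rx": 0, "ry": 0, "rz": -49.5, "jaw": 0.62}, {"x": -0.0379, "y": -0.0276, "z": -0.06, "rx": 0, "ry": 0, "rz": -58, "jaw": 0.62}, {"x": -0.0379, "y": -0.0276, "z": -0.06, "rx": 0, "ry": 0, "rz": -66.5, "jaw": 0.62}, {"x": -0.0379, "y": -0.0276, "z": -0.06, "rx": 0, "ry": 0, "rz": -75, "jaw": 0.62}, {"x": -0.0379, "y": -0.0276, "z": -0.06, "rx": 0, "ry": 0, "rz": -83.5, "jaw": 0.62}, {"x": -0.0379, "y": -0.0276, "z": -0.06, "rx": 0, "ry": 0, "rz": -92, "jaw": 0.62}, {"x": -0.0379, "y": -0.0276, "z": -0.06, "rx": 0, "ry": 0, "rz": -100.5, "jaw": 0.62}, {"x": -0.0379, "y": -0.0276, "z": -0.06, "rx": 0, "ry": 0, "rz": -109, "jaw": 0.62}, {"x": -0.0379, "y": -0.0276, "z": -0.06, "rx": 0, "ry": 0, "rz": -117.5, "jaw": 0.62}, {"x": -0.0379, "y": -0.0276, "z": -0.06, "rx": 0, "ry": 0, "rz": -122, "jaw": 0.62}, {"x": -0.0379, "y": -0.0276, "z": -0.06, "rx": 0, "ry": 0, "rz": -122, "jaw": 0.62}]' --force 30

```text
t: 11.0
ee_pos: [0.5041, 0.1614, 0.1511]
eef_rot: [-3.142, -0.004, 0.071]
contact_force: [0.8, -0.2, 0.1]
gripper_width: 0.033
```

```bash
python3 g.py .5046 .1612 .09 4
python3 - <<'E'
from h import *
import pickle
c=cams.calibration("wrist"); a=cams.grab_frame("wrist"); cv2.imwrite("pics/w6.png",a); pickle.dump(c,open("w6.pkl","wb"))
for p in [(.5046,.1612,.132),(.497,.1213,.132),(.4625,.1407,.132),(.4899,.0828,.132)]: print(proj(c,p).round(1))
E
```

```text
t 11.0 pos [504.1 161.4 151.1] rpy [-180.    -0.2    4.1] F [ 0.8 -0.2  0.1] w 33.0 | shift mm [ 0.3  0.2 61.1] rot [-0.  -0.2  0.1]
[320.5 273.3]
[303.4 333. ]
[246.7 300.9]
[289.  384.6]
```

>>> drive_tool --increments '[{"x": 0.0003, "y": 0, "z": 0.03, "rx": 0, "ry": 0, "rz": 0, "jaw": 0.62}, {"x": 0.0003, "y": 0, "z": 0.061, "rx": 0, "ry": 0, "rz": 0, "jaw": 0.62}, {"x": 0.0003, "y": 0, "z": 0.061, "rx": 0, "ry": 0, "rz": 0, "jaw": 0.62}, {"x": 0.0003, "y": 0, "z": 0.061, "rx": 0, "ry": 0, "rz": 0, "jaw": 0.62}, {"x": 0.0003, "y": 0, "z": 0.061, "rx": 0, "ry": 0, "rz": 0, "jaw": 1}, {"x": 0.0003, "y": 0, "z": 0.061, "rx": 0, "ry": 0, "rz": 0, "jaw": 1}, {"x": 0.0003, "y": 0, "z": 0.061, "rx": 0, "ry": 0, "rz": 0, "jaw": 1}, {"x": 0.0003, "y": 0, "z": 0.061, "rx": 0, "ry": 0, "rz": 0, "jaw": 1}]' --force 30

```text
t: 11.85
ee_pos: [0.5058, 0.1616, 0.0915]
eef_rot: [-3.141, -0.006, 0.069]
contact_force: [0.1, -0.0, 4.9]
gripper_width: 0.0129
```

```bash
python3 g.py .4952 .162 .09 4
```

```text
t 11.85 pos [505.8 161.6  91.5] rpy [-180.    -0.4    3.9] F [ 0.1 -0.   4.9] w 12.9 | shift mm [-10.5  -1.1   1.4] rot [-0.  -0.4 -0.1]
```

>>> drive_tool --increments '[{"x": -0.0035, "y": -0.0007, "z": 0, "rx": 0, "ry": 0, "rz": 0, "jaw": 1}, {"x": -0.007, "y": -0.001, "z": 0, "rx": 0, "ry": 0, "rz": 0, "jaw": 1}, {"x": -0.0105, "y": -0.0011, "z": 0, "rx": 0, "ry": 0, "rz": 0, "jaw": 1}, {"x": -0.0105, "y": -0.0011, "z": 0, "rx": 0, "ry": 0, "rz": 0, "jaw": 1}, {"x": -0.0105, "y": -0.0011, "z": 0, "rx": 0, "ry": 0, "rz": 0, "jaw": 1}]' --force 30

```text
t: 12.35
ee_pos: [0.4948, 0.162, 0.0915]
eef_rot: [-3.141, -0.006, 0.069]
contact_force: [-0.7, -0.2, 2.8]
gripper_width: 0.0126
```

```bash
python3 g.py .4899 .0828 .09 4
```

```text
t 12.35 pos [494.8 162.   91.5] rpy [-180.    -0.3    4. ] F [-0.7 -0.2  2.8] w 12.6 | shift mm [-10.4  78.7   1.4] rot [-0.  -0.3 -0. ]
```

Next, release W, go over to E, descend and grip.

>>> drive_tool --increments '[{"x": 0, "y": 0, "z": 0, "rx": 0, "ry": 0, "rz": 0, "jaw": 0.62}, {"x": 0, "y": 0, "z": 0, "rx": 0, "ry": 0, "rz": 0, "jaw": 0.62}, {"x": 0, "y": 0, "z": 0, "rx": 0, "ry": 0, "rz": 0, "jaw": 0.62}, {"x": 0, "y": 0, "z": -0.03, "rx": 0, "ry": 0, "rz": 0, "jaw": 0.62}, {"x": 0, "y": 0, "z": -0.06, "rx": 0, "ry": 0, "rz": 0, "jaw": 0.62}, {"x": -0.005, "y": 0.04, "z": -0.06, "rx": 0, "ry": -0.3, "rz": 0, "jaw": 0.62}, {"x": -0.0104, "y": 0.0787, "z": -0.06, "rx": 0, "ry": -0.3, "rz": 0, "jaw": 0.62}, {"x": -0.0104, "y": 0.0787, "z": -0.06, "rx": 0, "ry": -0.3, "rz": 0, "jaw": 0.62}, {"x": -0.0104, "y": 0.0787, "z": -0.06, "rx": 0, "ry": -0.3, "rz": 0, "jaw": 0.62}, {"x": -0.0104, "y": 0.0787, "z": -0.03, "rx": 0, "ry": -0.3, "rz": 0, "jaw": 0.62}, {"x": -0.0104, "y": 0.0787, "z": 0.0014, "rx": 0, "ry": -0.3, "rz": 0, "jaw": 0.62}, {"x": -0.0104, "y": 0.0787, "z": 0.0014, "rx": 0, "ry": -0.3, "rz": 0, "jaw": 0.62}, {"x": -0.0104, "y": 0.0787, "z": 0.0014, "rx": 0, "ry": -0.3, "rz": 0, "jaw": 1}, {"x": -0.0104, "y": 0.0787, "z": 0.0014, "rx": 0, "ry": -0.3, "rz": 0, "jaw": 1}, {"x": -0.0104, "y": 0.0787, "z": 0.0014, "rx": 0, "ry": -0.3, "rz": 0, "jaw": 1}, {"x": -0.0104, "y": 0.0787, "z": 0.0014, "rx": 0, "ry": -0.3, "rz": 0, "jaw": 1}]' --force 30

```text
t: 13.95
ee_pos: [0.4907, 0.083, 0.091]
eef_rot: [-3.141, -0.003, 0.069]
contact_force: [-0.2, -0.4, -0.1]
gripper_width: 0.0128
```

```bash
python3 g.py .5008 .0806 .09 4
```

```text
t 13.95 pos [490.7  83.   91. ] rpy [-180.    -0.2    4. ] F [-0.2 -0.4 -0.1] w 12.8 | shift mm [9.9 3.1 1.1] rot [-0.  -0.2 -0. ]
```

>>> drive_tool --increments '[{"x": 0.0035, "y": 0.0014, "z": 0, "rx": 0, "ry": 0, "rz": 0, "jaw": 1}, {"x": 0.007, "y": 0.0025, "z": 0, "rx": 0, "ry": 0, "rz": 0, "jaw": 1}, {"x": 0.0099, "y": 0.0031, "z": 0, "rx": 0, "ry": 0, "rz": 0, "jaw": 1}, {"x": 0.0099, "y": 0.0031, "z": 0, "rx": 0, "ry": 0, "rz": 0, "jaw": 1}, {"x": 0.0099, "y": 0.0031, "z": 0, "rx": 0, "ry": 0, "rz": 0, "jaw": 1}]' --force 30

```text
t: 14.45
ee_pos: [0.5004, 0.081, 0.091]
eef_rot: [-3.14, -0.002, 0.069]
contact_force: [-1.6, 3.4, 1.5]
gripper_width: 0.0127
```

>>> drive_tool --increments '[{"x": 0, "y": 0, "z": 0, "rx": 0, "ry": 0, "rz": 0, "jaw": 0.62}, {"x": 0, "y": 0, "z": 0, "rx": 0, "ry": 0, "rz": 0, "jaw": 0.62}, {"x": 0, "y": 0, "z": 0, "rx": 0, "ry": 0, "rz": 0, "jaw": 0.62}, {"x": 0, "y": 0, "z": -0.04, "rx": 0, "ry": 0, "rz": 0, "jaw": 0.6}, {"x": 0, "y": 0, "z": -0.08, "rx": 0, "ry": 0, "rz": 0, "jaw": 0.6}, {"x": 0, "y": 0.018, "z": -0.12, "rx": 0, "ry": 0, "rz": 0, "jaw": 0.6}, {"x": 0, "y": 0.036, "z": -0.16, "rx": 0, "ry": 0, "rz": 0, "jaw": 0.6}, {"x": 0, "y": 0.036, "z": -0.16, "rx": 0, "ry": 0, "rz": 0, "jaw": 0.6}, {"x": 0, "y": 0.036, "z": -0.16, "rx": 0, "ry": 0, "rz": 0, "jaw": 0.6}]' --force 30

```text
t: 15.35
ee_pos: [0.5034, 0.0443, 0.2521]
eef_rot: [-3.141, -0.005, 0.068]
contact_force: [0.6, -0.2, -0.7]
gripper_width: 0.0343
```

```bash
python3 g.py .5329 -.1188 .2 -57
python3 - <<'E'
from h import *
import pickle
c=cams.calibration("wrist"); a=cams.grab_frame("wrist"); cv2.imwrite("pics/w7.png",a); pickle.dump(c,open("w7.pkl","wb"))
u=proj(c,(.498,.1213,.09)).astype(int); o=np.maximum(u-[90,90],0); print("off",o)
cv2.imwrite("pics/v7.png",cv2.resize(a[o[1]:o[1]+180,o[0]:o[0]+180],None,fx=3.3,fy=3.3,interpolation=cv2.INTER_CUBIC))
E
```

```text
t 15.35 pos [503.4  44.3 252.1] rpy [-179.9   -0.3    3.9] F [ 0.6 -0.2 -0.7] w 34.3 | shift mm [ 18.1 164.8  52. ] rot [-0.2 -0.3 60.9]
off [228  43]
```

View pics/v7.png

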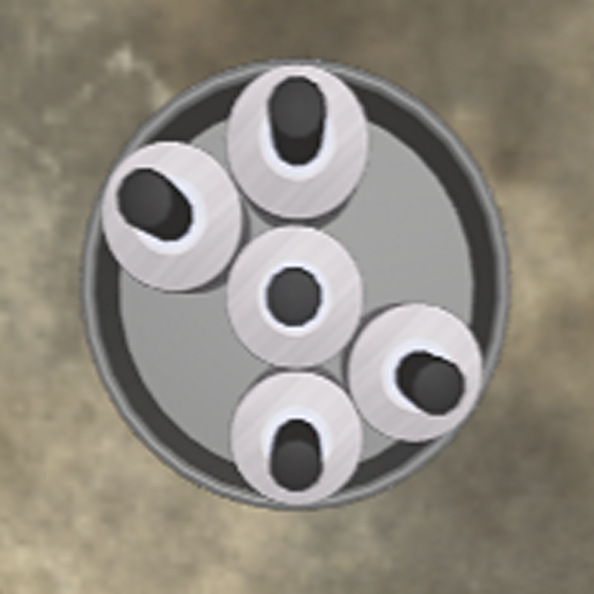

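The four now stand in two pairs, with an open slot on the right and one at the lower left. Stem tops in the crop: W (297,105), S (147,198), mid (294,296), E (297,456), N (436,386). That is 10 pictures viewed.

Run:
```python
from m import *
c=pickle.load(open("w7.pkl","rb")); f=lambda q,z: at2(c,np.array(q)/3.3+[228,43],z)
C=np.mean([f(q,.055) for q in [(80,284),(511,284),(295.5,58),(295.5,510)]],0); print("C",C.round(4))
P={k:f(q,.132) for k,q in dict(W=(297,105),S=(147,198),mid=(294,296),E=(297,456),N=(436,386)).items()}
for k,v in P.items():
    d=v-C; print(k,v.round(4),(np.hypot(*d)*1000).round(1),np.degrees(np.arctan2(d[1],d[0])).round(1))
for a,b in ("WN","SE","WS","EN"): print(a,b,np.linalg.norm(P[a]-P[b]).round(4), ((P[a]+P[b])/2).round(4))
# best slot centre: maximise min clearance
from scipy.optimize import minimize
for n,a0 in (("NW",33),("SE",213)):
    x0=C+.0408*np.array([np.cos(np.radians(a0)),np.sin(np.radians(a0))])
    g=lambda x:-min(min(np.linalg.norm(x-p)-.040 for p in P.values()),.0415-np.linalg.norm(x-C))
    r=minimize(g,x0,method="Nelder-Mead"); print(n,r.x.round(4),"clear",-r.fun)
```

```text
C [0.4966 0.1239]
W [0.4946 0.1634] 39.6 92.9
S [0.4607 0.1412] 39.8 154.2
mid [0.4966 0.1217] 2.3 -89.8
E [0.4998 0.0835] 40.5 -85.5
N [0.5329 0.1029] 41.9 -30.1
W N 0.0716 [0.5137 0.1332]
S E 0.0697 [0.4803 0.1124]
W S 0.0405 [0.4777 0.1523]
E N 0.0383 [0.5163 0.0932]
NW [0.5312 0.1443] clear 0.0013095712759416955
SE [0.4621 0.1011] clear 0.0001506592973207141
```

>>> drive_tool --increments '[{"x": 0.002, "y": 0.02, "z": 0.0, "rx": 0, "ry": 0, "rz": 8, "jaw": 0.55}, {"x": 0.004, "y": 0.043, "z": 0.01, "rx": 0, "ry": 0, "rz": 16, "jaw": 0.55}, {"x": 0.006, "y": 0.066, "z": 0.025, "rx": 0, "ry": 0, "rz": 24, "jaw": 0.55}, {"x": 0.008, "y": 0.089, "z": 0.04, "rx": 0, "ry": 0, "rz": 32, "jaw": 0.55}, {"x": 0.01, "y": 0.112, "z": 0.055, "rx": 0, "ry": 0, "rz": 40, "jaw": 0.55}, {"x": 0.013, "y": 0.135, "z": 0.07, "rx": 0, "ry": 0, "rz": 48, "jaw": 0.55}, {"x": 0.016, "y": 0.155, "z": 0.085, "rx": 0, "ry": 0, "rz": 56, "jaw": 0.55}, {"x": 0.017, "y": 0.1657, "z": 0.102, "rx": 0, "ry": 0, "rz": 61, "jaw": 0.55}, {"x": 0.017, "y": 0.1657, "z": 0.102, "rx": 0, "ry": 0, "rz": 61, "jaw": 0.55}, {"x": 0.017, "y": 0.1657, "z": 0.102, "rx": 0, "ry": 0, "rz": 61, "jaw": 0.55}, {"x": 0.017, "y": 0.1657, "z": 0.102, "rx": 0, "ry": 0, "rz": 61, "jaw": 0.55}]' --force 40

```text
t: 16.5
ee_pos: [0.5305, -0.1184, 0.1484]
eef_rot: [-3.139, 0.001, -0.994]
contact_force: [0.5, 0.3, -0.2]
gripper_width: 0.0385
```

```bash
python3 g.py .532 -.1198 .086 -57
python3 - <<'E'
from h import *
import pickle
c=cams.calibration("wrist"); a=cams.grab_frame("wrist"); cv2.imwrite("pics/w8.png",a); pickle.dump(c,open("w8.pkl","wb"))
u=proj(c,(.533,-.119,.127)); print(u)
# white body disc: centroid/extent of bright, low-saturation blob near the spare
h=cv2.cvtColor(a,cv2.COLOR_BGR2HSV); m=((h[...,2]>165)&(h[...,1]<30)).astype(np.uint8)
n,l,st,ce=cv2.connectedComponentsWithStats(m)
for i in range(1,n):
    if st[i,4]>300: print(st[i],ce[i].round(1))
for p in [(.533,-.119,.075),(.533,-.119,.07)]: print(proj(c,p))
E
```

```text
t 16.5 pos [ 530.5 -118.4  148.4] rpy [-1.799e+02  1.000e-01 -5.700e+01] F [ 0.5  0.3 -0.2] w 38.5 | shift mm [ 2.  -0.4 62.4] rot [-0.1  0.1  0. ]
[323.72630909 269.34528878]
[   0   20   57   70 2670] [29.6 55.7]
[  10   92   61   63 2327] [ 43.8 122.7]
[ 297  214   53   49 1554] [322.8 234.9]
[  0 326 112  56 322] [ 54.9 353.4]
[ 327  339   43   40 1063] [347.4 356. ]
[586 374  54  53 579] [614.5 401.6]
[   0  404   51   44 1258] [ 18.8 426.6]
[323.28281323 242.09902592]
[323.2495273  240.05409818]
```

>>> drive_tool --increments '[{"x": 0.002, "y": 0, "z": 0.03, "rx": 0, "ry": 0, "rz": 0, "jaw": 0.55}, {"x": 0.002, "y": 0, "z": 0.062, "rx": 0, "ry": 0, "rz": 0, "jaw": 0.55}, {"x": 0.002, "y": 0, "z": 0.062, "rx": 0, "ry": 0, "rz": 0, "jaw": 0.55}, {"x": 0.002, "y": 0, "z": 0.062, "rx": 0, "ry": 0, "rz": 0, "jaw": 0.55}, {"x": 0.002, "y": 0, "z": 0.062, "rx": 0, "ry": 0, "rz": 0, "jaw": 1}, {"x": 0.002, "y": 0, "z": 0.062, "rx": 0, "ry": 0, "rz": 0, "jaw": 1}, {"x": 0.002, "y": 0, "z": 0.062, "rx": 0, "ry": 0, "rz": 0, "jaw": 1}, {"x": 0.002, "y": 0, "z": 0.062, "rx": 0, "ry": 0, "rz": 0, "jaw": 1}, {"x": 0.002, "y": 0, "z": 0.062, "rx": 0, "ry": 0, "rz": 0, "jaw": 1}]' --force 40

```text
t: 17.45
ee_pos: [0.5333, -0.1201, 0.0888]
eef_rot: [-3.136, -0.002, -0.994]
contact_force: [-0.6, 0.6, 6.5]
gripper_width: 0.0124
```

```bash
python3 g.py .5316 .1431 .18 -57
```

```text
t 17.45 pos [ 533.3 -120.1   88.8] rpy [-1.797e+02 -1.000e-01 -5.700e+01] F [-0.6  0.6  6.5] w 12.4 | shift mm [-221.4 -142.5  -90.9] rot [-0.3 -0.1  0. ]
```

>>> drive_tool --increments '[{"x": 0, "y": 0, "z": -0.03, "rx": 0, "ry": 0, "rz": 0, "jaw": 1}, {"x": 0, "y": 0, "z": -0.07, "rx": 0, "ry": 0, "rz": 0, "jaw": 1}, {"x": -0.01, "y": -0.005, "z": -0.115, "rx": 0, "ry": 0, "rz": 0, "jaw": 1}, {"x": -0.03, "y": -0.02, "z": -0.15, "rx": 0, "ry": 0, "rz": 0, "jaw": 1}, {"x": -0.065, "y": -0.043, "z": -0.155, "rx": 0, "ry": 0, "rz": 0, "jaw": 1}, {"x": -0.1, "y": -0.065, "z": -0.155, "rx": 0, "ry": 0, "rz": 0, "jaw": 1}, {"x": -0.135, "y": -0.087, "z": -0.155, "rx": 0, "ry": 0, "rz": 0, "jaw": 1}, {"x": -0.17, "y": -0.11, "z": -0.155, "rx": 0, "ry": 0, "rz": 0, "jaw": 1}, {"x": -0.2, "y": -0.13, "z": -0.155, "rx": 0, "ry": 0, "rz": 0, "jaw": 1}, {"x": -0.2214, "y": -0.1425, "z": -0.155, "rx": 0, "ry": 0, "rz": 0, "jaw": 1}, {"x": -0.2214, "y": -0.1425, "z": -0.155, "rx": 0, "ry": 0, "rz": 0, "jaw": 1}, {"x": -0.2214, "y": -0.1425, "z": -0.155, "rx": 0, "ry": 0, "rz": 0, "jaw": 1}, {"x": -0.2214, "y": -0.1425, "z": -0.12, "rx": 0, "ry": 0, "rz": 0, "jaw": 1}, {"x": -0.2214, "y": -0.1425, "z": -0.091, "rx": 0, "ry": 0, "rz": 0, "jaw": 1}, {"x": -0.2214, "y": -0.1425, "z": -0.086, "rx": 0, "ry": 0, "rz": 0, "jaw": 1}, {"x": -0.2214, "y": -0.1425, "z": -0.086, "rx": 0, "ry": 0, "rz": 0, "jaw": 1}]' --force 40

```text
t: 19.05
ee_pos: [0.531, 0.1418, 0.1744]
eef_rot: [-3.139, -0.001, -0.996]
contact_force: [0.8, -0.2, -1.5]
gripper_width: 0.0125
```

```bash
python3 g.py .5316 .1431 .0935 -57;python3 - <<'E'
from h import *
import pickle
c=cams.calibration("wrist"); a=cams.grab_frame("wrist"); cv2.imwrite("pics/w9.png",a); pickle.dump(c,open("w9.pkl","wb"))
cv2.imwrite("pics/v9.png",cv2.resize(a[150:390,180:480],None,fx=2.5,fy=2.5))
E
```

```text
t 19.05 pos [531.  141.8 174.4] rpy [-1.798e+02 -1.000e-01 -5.710e+01] F [ 0.8 -0.2 -1.5] w 12.5 | shift mm [-0.9 -1.  80.9] rot [-0.2 -0.1 -0.1]
```

>>> drive_tool --increments '[{"x": -0.0009, "y": -0.001, "z": 0, "rx": -0.2, "ry": 0, "rz": 0, "jaw": 1}, {"x": -0.0009, "y": -0.001, "z": 0.006, "rx": -0.2, "ry": 0, "rz": 0, "jaw": 1}, {"x": -0.0009, "y": -0.001, "z": 0.014, "rx": -0.2, "ry": 0, "rz": 0, "jaw": 1}, {"x": -0.0009, "y": -0.001, "z": 0.022, "rx": -0.2, "ry": 0, "rz": 0, "jaw": 1}, {"x": -0.0009, "y": -0.001, "z": 0.022, "rx": -0.2, "ry": 0, "rz": 0, "jaw": 1}]' --force 40

```text
t: 19.6
ee_pos: [0.5313, 0.1434, 0.1521]
eef_rot: [3.141, -0.001, -0.995]
contact_force: [0.3, -0.4, -1.6]
gripper_width: 0.0125
```

```bash
python3 g.py .5316 .1431 .0935 -57
```

```text
t 19.6 pos [531.3 143.4 152.1] rpy [ 1.8e+02 -1.0e-01 -5.7e+01] F [ 0.3 -0.4 -1.6] w 12.5 | shift mm [ 0.3 -0.2 58.6] rot [ 0.  -0.1 -0. ]
```

>>> drive_tool --increments '[{"x": 0.0002, "y": 0, "z": 0.008, "rx": 0, "ry": 0, "rz": 0, "jaw": 1}, {"x": 0.0002, "y": 0, "z": 0.018, "rx": 0, "ry": 0, "rz": 0, "jaw": 1}, {"x": 0.0002, "y": 0, "z": 0.028, "rx": 0, "ry": 0, "rz": 0, "jaw": 1}, {"x": 0.0002, "y": 0, "z": 0.028, "rx": 0, "ry": 0, "rz": 0, "jaw": 1}]' --force 40

```text
t: 20.0
ee_pos: [0.53, 0.1429, 0.1221]
eef_rot: [3.137, 0.0, -0.995]
contact_force: [-0.7, -0.5, -1.1]
gripper_width: 0.0122
```

```bash
python3 g.py .5316 .1431 .0935 -57
```

```text
t 20.0 pos [530.  142.9 122.1] rpy [179.8   0.  -57. ] F [-0.7 -0.5 -1.1] w 12.2 | shift mm [ 0.7 -1.6 28.6] rot [ 0.2  0.  -0. ]
```

>>> drive_tool --increments '[{"x": 0, "y": -0.0005, "z": 0.01, "rx": 0, "ry": 0, "rz": 0, "jaw": 1}, {"x": 0, "y": -0.0005, "z": 0.02, "rx": 0, "ry": 0, "rz": 0, "jaw": 1}, {"x": 0, "y": -0.0005, "z": 0.028, "rx": 0, "ry": 0, "rz": 0, "jaw": 1}, {"x": 0, "y": -0.0005, "z": 0.029, "rx": 0, "ry": 0, "rz": 0, "jaw": 1}, {"x": 0, "y": -0.0005, "z": 0.029, "rx": 0, "ry": 0, "rz": 0, "jaw": 1}]' --force 40

```text
t: 20.5
ee_pos: [0.5306, 0.1432, 0.0932]
eef_rot: [3.138, -0.0, -0.995]
contact_force: [-0.9, 0.3, 3.0]
gripper_width: 0.0125
```

```bash
python3 g.py .4567 -.1958 .16 -57
```

```text
t 20.5 pos [530.6 143.2  93.2] rpy [179.8  -0.  -57. ] F [-0.9  0.3  3. ] w 12.5 | shift mm [244.2 246.7 -65.9] rot [ 0.2 -0.  -0. ]
```

>>> drive_tool --increments '[{"x": 0, "y": 0, "z": 0, "rx": 0, "ry": 0, "rz": 0, "jaw": 0.66}, {"x": 0, "y": 0, "z": 0, "rx": 0, "ry": 0, "rz": 0, "jaw": 0.66}, {"x": 0, "y": 0, "z": 0, "rx": 0, "ry": 0, "rz": 0, "jaw": 0.66}, {"x": 0, "y": 0, "z": -0.03, "rx": 0, "ry": 0, "rz": 0, "jaw": 0.66}, {"x": 0, "y": 0, "z": -0.065, "rx": 0, "ry": 0, "rz": 0, "jaw": 0.66}, {"x": 0.025, "y": 0.025, "z": -0.08, "rx": 0, "ry": 0, "rz": 0, "jaw": 0.55}, {"x": 0.06, "y": 0.06, "z": -0.08, "rx": 0, "ry": 0, "rz": 0, "jaw": 0.55}, {"x": 0.095, "y": 0.095, "z": -0.08, "rx": 0, "ry": 0, "rz": 0, "jaw": 0.55}, {"x": 0.13, "y": 0.13, "z": -0.08, "rx": 0, "ry": 0, "rz": 0, "jaw": 0.55}, {"x": 0.165, "y": 0.165, "z": -0.08, "rx": 0, "ry": 0, "rz": 0, "jaw": 0.55}, {"x": 0.2, "y": 0.2, "z": -0.08, "rx": 0, "ry": 0, "rz": 0, "jaw": 0.55}, {"x": 0.23, "y": 0.232, "z": -0.075, "rx": 0.2, "ry": 0, "rz": 0, "jaw": 0.55}, {"x": 0.2442, "y": 0.2467, "z": -0.066, "rx": 0.2, "ry": 0, "rz": 0, "jaw": 0.55}, {"x": 0.2442, "y": 0.2467, "z": -0.06, "rx": 0.2, "ry": 0, "rz": 0, "jaw": 0.55}, {"x": 0.2442, "y": 0.2467, "z": -0.06, "rx": 0.2, "ry": 0, "rz": 0, "jaw": 0.55}]' --force 40

```text
t: 22.0
ee_pos: [0.4557, -0.1955, 0.1531]
eef_rot: [3.141, 0.002, -0.997]
contact_force: [0.1, 0.4, -0.4]
gripper_width: 0.0385
```

```bash
python3 g.py .4567 -.1958 .086 -57
python3 - <<'E'
from h import *
c=cams.calibration("wrist"); a=cams.grab_frame("wrist"); cv2.imwrite("pics/w10.png",a)
h=cv2.cvtColor(a,cv2.COLOR_BGR2HSV); m=((h[...,2]>165)&(h[...,1]<30)).astype(np.uint8)
n,l,st,ce=cv2.connectedComponentsWithStats(m)
for i in range(1,n):
    if st[i,4]>300: print(st[i],ce[i].round(1))
for p in [(.4577,-.1948,.075),(.4577,-.1948,.127)]: print(proj(c,p))
E
```

```text
t 22.0 pos [ 455.7 -195.5  153.1] rpy [ 1.80e+02  1.00e-01 -5.71e+01] F [ 0.1  0.4 -0.4] w 38.5 | shift mm [ 1.  -0.7 67.1] rot [ 0.   0.1 -0.1]
[ 295  212   53   47 1509] [321.5 232.2]
[ 95 228  85  34 589] [139.7 244.7]
[  0 254 167  88 554] [ 81.7 297.2]
[ 537  286  103  105 1326] [590.4 339.4]
[   0  342  100   70 3231] [ 42.8 379. ]
[321.58855431 239.55629405]
[321.46370865 265.82176926]
```

Body at the expected place. Descending to grip.

>>> drive_tool --increments '[{"x": 0.0008, "y": -0.0007, "z": 0.03, "rx": 0, "ry": 0, "rz": 0, "jaw": 0.55}, {"x": 0.0008, "y": -0.0007, "z": 0.067, "rx": 0, "ry": 0, "rz": 0, "jaw": 0.55}, {"x": 0.0008, "y": -0.0007, "z": 0.067, "rx": 0, "ry": 0, "rz": 0, "jaw": 0.55}, {"x": 0.0008, "y": -0.0007, "z": 0.067, "rx": 0, "ry": 0, "rz": 0, "jaw": 0.55}, {"x": 0.0008, "y": -0.0007, "z": 0.067, "rx": 0, "ry": 0, "rz": 0, "jaw": 1}, {"x": 0.0008, "y": -0.0007, "z": 0.067, "rx": 0, "ry": 0, "rz": 0, "jaw": 1}, {"x": 0.0008, "y": -0.0007, "z": 0.067, "rx": 0, "ry": 0, "rz": 0, "jaw": 1}, {"x": 0.0008, "y": -0.0007, "z": 0.067, "rx": 0, "ry": 0, "rz": 0, "jaw": 1}, {"x": 0.0008, "y": -0.0007, "z": 0.067, "rx": 0, "ry": 0, "rz": 0, "jaw": 1}]' --force 40

```text
t: 22.95
ee_pos: [0.4584, -0.1956, 0.0884]
eef_rot: [-3.14, -0.001, -0.996]
contact_force: [-0.3, 0.4, 7.4]
gripper_width: 0.0125
```

```bash
python3 g.py .4637 .0997 .24 -57
```

```text
t 22.95 pos [ 458.4 -195.6   88.4] rpy [-1.799e+02 -1.000e-01 -5.710e+01] F [-0.3  0.4  7.4] w 12.5 | shift mm [-244.8 -165.2 -151.6] rot [-0.1 -0.1 -0.1]
```

>>> drive_tool --increments '[{"x": 0, "y": 0, "z": -0.03, "rx": 0, "ry": 0, "rz": 0, "jaw": 1}, {"x": 0, "y": 0, "z": -0.07, "rx": 0, "ry": 0, "rz": 0, "jaw": 1}, {"x": 0, "y": 0, "z": -0.115, "rx": 0, "ry": 0, "rz": 0, "jaw": 1}, {"x": -0.02, "y": -0.014, "z": -0.152, "rx": 0, "ry": 0, "rz": 0, "jaw": 1}, {"x": -0.058, "y": -0.039, "z": -0.156, "rx": 0, "ry": 0, "rz": 0, "jaw": 1}, {"x": -0.096, "y": -0.065, "z": -0.156, "rx": 0, "ry": 0, "rz": 0, "jaw": 1}, {"x": -0.134, "y": -0.09, "z": -0.156, "rx": 0, "ry": 0, "rz": 0, "jaw": 1}, {"x": -0.172, "y": -0.116, "z": -0.156, "rx": 0, "ry": 0, "rz": 0, "jaw": 1}, {"x": -0.21, "y": -0.142, "z": -0.156, "rx": 0, "ry": 0, "rz": 0, "jaw": 1}, {"x": -0.2448, "y": -0.1652, "z": -0.156, "rx": 0, "ry": 0, "rz": 0, "jaw": 1}, {"x": -0.2448, "y": -0.1652, "z": -0.156, "rx": 0, "ry": 0, "rz": 0, "jaw": 1}, {"x": -0.2448, "y": -0.1652, "z": -0.156, "rx": 0, "ry": 0, "rz": 0, "jaw": 1}, {"x": -0.2448, "y": -0.1652, "z": -0.12, "rx": 0, "ry": 0, "rz": 0, "jaw": 1}, {"x": -0.2448, "y": -0.1652, "z": -0.086, "rx": 0, "ry": 0, "rz": 0, "jaw": 1}, {"x": -0.2448, "y": -0.1652, "z": -0.08, "rx": 0, "ry": 0, "rz": 0, "jaw": 1}, {"x": -0.2448, "y": -0.1652, "z": -0.08, "rx": 0, "ry": 0, "rz": 0, "jaw": 1}]' --force 40

```text
t: 24.55
ee_pos: [0.463, 0.0983, 0.1678]
eef_rot: [3.141, -0.0, -0.998]
contact_force: [1.0, -0.2, -0.1]
gripper_width: 0.0123
```

```bash
python3 g.py .4637 .0997 .0935 -57;python3 - <<'E'
from h import *
import pickle
c=cams.calibration("wrist"); a=cams.grab_frame("wrist"); cv2.imwrite("pics/w11.png",a); pickle.dump(c,open("w11.pkl","wb"))
cv2.imwrite("pics/v11.png",cv2.resize(a[90:390,180:480],None,fx=2,fy=2))
E
```

```text
t 24.55 pos [463.   98.3 167.8] rpy [179.9  -0.  -57.2] F [ 1.  -0.2 -0.1] w 12.3 | shift mm [-0.8 -1.4 74.3] rot [ 0.1 -0.  -0.2]
```

View pics/v11.png

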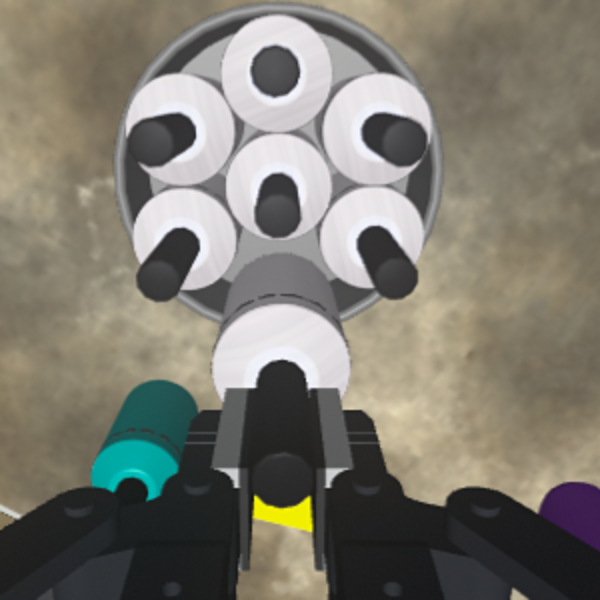

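The sixth is in its place and the last slot at the bottom is open, centred at about column 276 with the held canister at about 281. Inserting (11 pictures viewed).

>>> drive_tool --increments '[{"x": -0.001, "y": -0.0014, "z": 0, "rx": 0, "ry": 0, "rz": 0, "jaw": 1}, {"x": -0.001, "y": -0.0014, "z": 0.006, "rx": 0, "ry": 0, "rz": 0, "jaw": 1}, {"x": -0.001, "y": -0.0014, "z": 0.013, "rx": 0, "ry": 0, "rz": 0, "jaw": 1}, {"x": -0.001, "y": -0.0014, "z": 0.018, "rx": 0, "ry": 0, "rz": 0, "jaw": 1}, {"x": -0.001, "y": -0.0014, "z": 0.018, "rx": 0, "ry": 0, "rz": 0, "jaw": 1}]' --force 40

```text
t: 25.1
ee_pos: [0.464, 0.1002, 0.1501]
eef_rot: [3.141, -0.0, -0.998]
contact_force: [-0.2, -0.7, 0.1]
gripper_width: 0.0124
```

```bash
python3 g.py .4637 .0997 .0935 -57
```

```text
t 25.1 pos [464.  100.2 150.1] rpy [180.   -0.  -57.2] F [-0.2 -0.7  0.1] w 12.4 | shift mm [ 0.2  0.5 56.6] rot [ 0.  -0.  -0.2]
```

>>> drive_tool --increments '[{"x": 0, "y": 0, "z": 0.006, "rx": 0, "ry": 0, "rz": 0, "jaw": 1}, {"x": 0, "y": 0, "z": 0.012, "rx": 0, "ry": 0, "rz": 0, "jaw": 1}, {"x": 0, "y": 0, "z": 0.018, "rx": 0, "ry": 0, "rz": 0, "jaw": 1}, {"x": 0, "y": 0, "z": 0.018, "rx": 0, "ry": 0, "rz": 0, "jaw": 1}]' --force 40

```text
t: 25.5
ee_pos: [0.4633, 0.1001, 0.131]
eef_rot: [3.14, 0.001, -0.998]
contact_force: [-0.5, -0.2, -0.4]
gripper_width: 0.0122
```

```bash
python3 g.py .4637 .0997 .0935 -57
```

```text
t 25.5 pos [463.3 100.1 131. ] rpy [179.9   0.  -57.2] F [-0.5 -0.2 -0.4] w 12.2 | shift mm [ 0.6 -0.2 37.5] rot [ 0.1  0.  -0.2]
```

Going in freely. Now down to the floor (TCP about 0.093).

>>> drive_tool --increments '[{"x": 0, "y": 0, "z": 0.01, "rx": 0, "ry": 0, "rz": 0, "jaw": 1}, {"x": 0, "y": 0, "z": 0.02, "rx": 0, "ry": 0, "rz": 0, "jaw": 1}, {"x": 0, "y": 0, "z": 0.03, "rx": 0, "ry": 0, "rz": 0, "jaw": 1}, {"x": 0, "y": 0, "z": 0.037, "rx": 0, "ry": 0, "rz": 0, "jaw": 1}, {"x": 0, "y": 0, "z": 0.038, "rx": 0, "ry": 0, "rz": 0, "jaw": 1}, {"x": 0, "y": 0, "z": 0.038, "rx": 0, "ry": 0, "rz": 0, "jaw": 1}]' --force 40

```text
t: 26.1
ee_pos: [0.4634, 0.1003, 0.0928]
eef_rot: [3.14, 0.001, -0.998]
contact_force: [-0.9, 0.6, -0.1]
gripper_width: 0.0123
```

>>> drive_tool --increments '[{"x": 0, "y": 0, "z": 0, "rx": 0, "ry": 0, "rz": 0, "jaw": 0.66}, {"x": 0, "y": 0, "z": 0, "rx": 0, "ry": 0, "rz": 0, "jaw": 0.66}, {"x": 0, "y": 0, "z": 0, "rx": 0, "ry": 0, "rz": 0, "jaw": 0.66}, {"x": 0, "y": 0, "z": -0.03, "rx": 0, "ry": 0, "rz": 0, "jaw": 0.66}, {"x": 0, "y": 0, "z": -0.065, "rx": 0, "ry": 0, "rz": 0, "jaw": 0.66}, {"x": 0, "y": 0.02, "z": -0.105, "rx": 0, "ry": 0, "rz": 0, "jaw": 0.66}, {"x": 0, "y": 0.038, "z": -0.145, "rx": 0, "ry": 0, "rz": 0, "jaw": 0.66}, {"x": 0, "y": 0.038, "z": -0.165, "rx": 0, "ry": 0, "rz": 0, "jaw": 0.66}, {"x": 0, "y": 0.038, "z": -0.165, "rx": 0, "ry": 0, "rz": 0, "jaw": 0.66}, {"x": 0, "y": 0.038, "z": -0.165, "rx": 0, "ry": 0, "rz": 0, "jaw": 0.66}]' --force 40

```text
t: 27.1
ee_pos: [0.4318, 0.0797, 0.2578]
eef_rot: [3.141, 0.0, -0.998]
contact_force: [1.1, -0.1, -0.5]
gripper_width: 0.0293
```

Run:
```python
from h import *
import pickle
c=cams.calibration("wrist"); a=cams.grab_frame("wrist"); b=cams.grab_frame("scene"); t=cams.grab_frame("top"); t0=cv2.imread("pics/top0.png")
pickle.dump(c,open("w12.pkl","wb")); s=manip.state(); print(s["t"],s["ee_pos"])
u=proj(c,(.4975,.1215,.1)).astype(int); y=min(max(u[1]-100,0),280); x=u[0]-100; print("off",x,y)
A=cv2.resize(a[y:y+200,x:x+200],(500,500),interpolation=cv2.INTER_CUBIC)
B=cv2.resize(b[100:280,200:300+40],(300,386)); T=cv2.resize(t[100:350,100:500],(300,188))
cv2.imwrite("pics/v12.png",np.hstack([A,np.vstack([B,T])[:500]]))
# bystanders: did any petri/timer/jar pixels change?
for n,(r0,r1,c0,c1) in dict(petri=(130,182,268,324),timer=(280,325,135,185),jar=(122,185,340,402)).items():
    print(n,cv2.absdiff(t,t0)[r0:r1,c0:c1].mean().round(2))
```

```text
27.25 [0.43081779 0.07972929 0.25620638]
off 221 32
petri 5.49
timer 5.11
jar 5.11
```

View pics/v12.png

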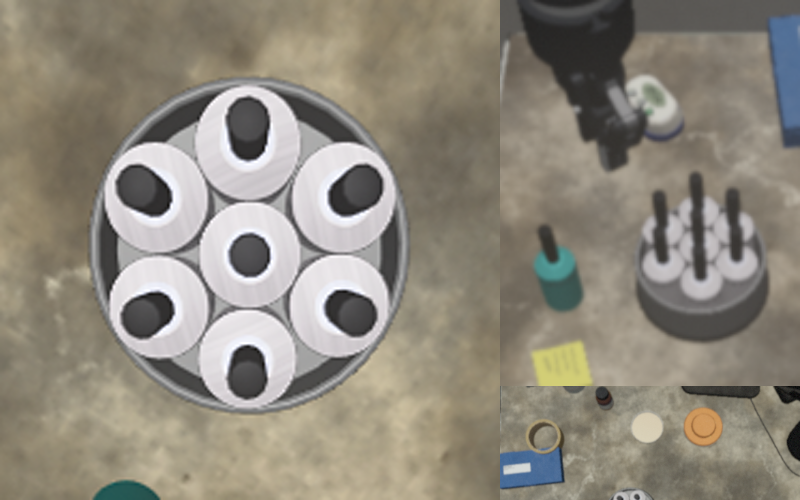

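The picture shows all seven upright in the carrier, one in the middle and six round it, with the gripper clear. The difference values for the petri dish, timer and jar are all about 5, which I take as image noise. Handing in.

```bash
python3 -c "
from rig import manip; print(manip.hand_in())"
```

```text
the job is handed in; nothing more can be done
None
```

All seven canisters are packed in the carrier, one in the middle and six round it, and the job is handed in at about 27 s of the 72 s allowed.

**What I did:** I slid the four outer canisters by their stems into two close pairs. That opened two slots, and I lowered one spare into each.

**Last checks:**
- **Canisters:** The final wrist and scene pictures show all seven upright, with the gripper clear of everything. The bodies look level, and both spares were set down at the expected floor height.
- **Forces:** The highest force I read was about 7 N, while gripping the second spare. Readings came only at the end of each move.
- **Bystanders:** The top camera shows the petri dish, timer and jar unchanged apart from what looks like even image noise. I moved none of the purple or turquoise look-alikes.

**What disagreed:**
- **First grasp:** The first grip closed on nothing. The fingertips turned out to be about 20 mm behind the tool point, not 17 mm ahead as stated, so I gripped about 30 mm lower from then on.
- **Camera against arm:** Positions from the wrist camera and from the arm differed by 1 to 3 mm. This did not affect the fit.

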